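# Load the pattern plate and hold the spotlight shutter half open

## Robot

A 6-joint arm with a two-finger parallel gripper is mounted at the origin on the work surface. World frame = base frame: x ahead of the robot, y to its left, z up, the work surface at z = 0. Lengths are in mm, angles in rad, forces in N, time in s.
With the tool pointing down it reaches from about 400 to 925 mm from the base axis. Payload 3.4 kg.
Tool frame: the origin (TCP) lies at the very end of the fingers, on their centre line; the grasp point (between the pads) lies 19 mm behind it; z points along the fingers, y is the line along which they close (so a half turn about z gives the same grasp; the last joint's range is limited). The gripper opens to 85 mm and grips with 20 to 120 N. Pads are 22 mm wide; open, the fingers measure 114 mm over their backs; the gripper's body (76 mm by 85 mm) begins 54 mm behind the grasp point. The pads swing forward as they close: fully open they stand 13 mm farther back than shut.
Start: joints at [1.252, 0.307, 1.506, -0, 1.328, -0.073], TCP at [139.382, 557.856, 231.305] pointing down, gripper open.
Joint ranges: [-3.12, 3.12], [-1.05, 2.28], [0.14, 2.33], [-1.42, 4.57], [0.1, 2.73], [-2.68, 2.68]. Speed limits (rad/s): [2.57, 2.57, 3.14, 3.14, 3.14, 3.14].

## Interface

Orientations are given as a unit quaternion [w, x, y, z].
In Python, from bench import readout, eyes, job_done gives the robot as it stands.
- The arm moves only by the tool apply_moves, never from a script. Its argument "commands" is a list of rows, each a list of 3 entries, a list of its own where there are three numbers: the shift along the tool's x, y, z as a fraction of full scale, then the turn, a rotation vector about the tool's x, y, z as a fraction of full scale, then the opening, from 0 (shut) to 1 (fully open). In form: [[[dx, dy, dz], [ax, ay, az], claw], ...]. A call has 1 to 20 rows; each row is the pose to reach, as a shift and turn from the pose commanded when the call began, along the tool's axes at that moment, turning the shorter way round; what a row does not reach only later rows make up. Full scale, the value 1, is 0.12 m for a shift and 360 degrees for a turn. A row lasts 1/10 s, in which the tool goes at most 50 mm and 8.59 degrees, less where a joint would pass 70% of its speed; a pose out of reach is approached as far as the arm can. A call with a number of a shift or a turn outside -1 to 1 is refused whole. A call with a gripper value outside its range is refused whole. The fingers move at their own pace and stop on an object; "newtons" is the grip in N (left out, the last holds). Time passes only in rows, so rows that repeat a pose let the fingers close. It gives the time, the measured TCP pose, the force, the opening and the grip force at its end, in the units of the state.
- readout.sense(): the state, without advancing time (a new reading comes with each control period).
- eyes.grab_frame(name): name is "scene" or "top" or "wrist"; returns (picture, depth): 420x560x3 uint8, red, green, blue; 420x560 float32, mm along the optical axis (not along the pixel's ray), 0 where there is no reading.
- eyes.camera_model(name): a dict with "intrinsics" (3x3 intrinsics, pixels), "dist_coeffs" ([k1, k2, p1, p2, k3] as OpenCV has them; the pictures are not rectified), "T" (4x4, takes a point from camera to world coordinates); the wrist camera has in their place "tool_from_camera" (4x4, takes a point from camera to tool coordinates, whose origin is the TCP and whose axes are the flange's). Camera axes: x right, y down, z forward; pixel columns grow to the right and rows downward; lengths in mm; the calibration is good to about 2 mm. A picture is of the moment at which its call begins: read the wrist's pose just before it. camera_model takes no time and is no camera call.
- job_done(): hands the job in; it is judged then, once.
The state is a dict: "clock": time; "joint_positions": joint angles; "dq": joint speeds; "joint_efforts": joint torques, N m; "ee_pos": TCP position; "tool_rot": TCP orientation; "force": force on the tool from outside, world axes, zero at the start; "wrist_torque": the same for the moment, N m; "gripper_width": opening from 0.0 (shut) to 1.0 (fully open); "finger_force": force on a finger pad.
Only numpy, scipy, OpenCV 4.12 (cv2) and the standard library are available. Lean on these libraries where they do the work, as an engineer would, in place of code of your own. Each camera call takes 0.05 s, during which the arm holds its last target. There are 200 camera calls.

## Task

Take the blue-handled pattern plate from the rack by its handle and slide it edgewise down into the slot on top of the spotlight until it is fully home, without dropping it in and with the shutter still shut; then let go of it. Then take the orange shutter paddle, ease it open against its spring to the red halfway mark without running far past it, and finish while still holding it there so that it cannot spring shut. Leave the other two plates, the vase and the drinking bottle as they stand.

Things in the scene. Friction and masses are not known exactly. Their poses are not given: they have to be found in the camera images.
- spotlight: Black pattern spotlight bolted to the bench. Origin on the bench under the centre of its gate block (150 mm square, flat top 140 mm above the bench), z up. Beam along -y: lens tube 114 mm across out to y = -187 mm; finned lamp head 136 mm wide, below the block's top, out to y = +224 mm. Foot 180 x 220 mm. On the top: pattern slot at y = -38 mm, shutter paddle at y = +38 mm.
- slot_mouth (a point): Centre of the mouth of the pattern slot, level with the top of the gate block (140 mm above the bench). Axes as the spotlight. The slot is 81 mm long along x, 7 mm wide along y and 98 mm deep, with a flared sheet lead-in standing 7 mm above the top, where the mouth is 3 mm wider on every side.
- slot_floor (a point): Centre of the slot's floor, 98 mm below the mouth, where the foot of a plate that is fully home stands. Axes as the spotlight.
- shutter (a joint): Opening of the shutter in m: 0 shut (start), 0.060 fully open, 0.030 half travel. It slides along the spotlight's +x, its steel blade coming out of the block's +x side by as much. The spring pushes it shut with about 3 N when shut, 6.6 N at half travel and 10.2 N fully open (120 N/m), plus about 0.5 N of friction; let go, it springs shut.
- paddle: Orange finger paddle of the shutter, 14 mm thick along the slide (x), 28 mm along y, from 3 to 37 mm above the gate block's top; origin at the height of that top under its centre, axes as the spotlight. White line along its top at mid thickness. At x = -30 mm in the spotlight's frame when shut, x = 0 at half travel. 76 mm in y from the pattern slot.
- shutter_grip (a point): Point at mid thickness of the paddle, 24 mm above the gate block's top (164 mm above the bench), where to grip it from above, closing along x.
- half_mark (a point): Middle of the shutter's travel on the top of the gate block, between the two ends of the red line (black lines mark the ends of travel). The paddle's centre stands here at half travel.
- rack: Low beech rack fixed to the bench, 100 mm (x) x 216 mm (y) x 40 mm high, origin under its centre. Three slots along x (80 x 7 mm, floor 10 mm above the bench, 30 mm deep) at y = -70, 0 and +70 mm, each with a pattern plate standing in it in any order.
- plate_blue: The pattern plate to load (bars motif), aluminium sheet 76 mm wide (x), 4 mm thick (y), 110 mm high, with on top of it a BLUE handle block 44 mm (x) x 12 mm (y) x 36 mm, from 110 to 146 mm above the foot. Origin: centre of its lower edge; z up along the plate. 0.1 to 0.2 kg. The lowest 6 mm are 68 mm wide. It may go in either way round.
- plate_blue_grip (a point): Point in the middle of the blue handle, 130 mm above the plate's lower edge; grip it from above, closing along the plate's y (12 mm).
- plate_yellow: Same plate with a YELLOW handle; stays in the rack. Origin: centre of its lower edge.
- plate_white: Same plate with a WHITE handle; stays in the rack. Origin: centre of its lower edge.
- vase: Loose terracotta amphora with two handles, 215 mm high, 108 mm across, in front of the lens; origin under its centre. Stays put.
- flask: Loose blue drinking bottle with orange cap, 68 mm across, 190 mm high; origin under its centre. Stays put.
Mind the look-alikes: they are no part of the job. Leave any green look-alike of the plate_blue alone.

How it is judged:
By the outcome, as a careful person would: the job done as asked, in the order asked, and still so for the second after the job is handed in, while the arm keeps its last pose, push and grip.
It also fails if it takes over 61 s, if anything falls off the work surface, if the arm or the gripper's body presses on something with over 40 N, if the wrist force passes 120 N, or if a joint passes its speed limit or range.

## Working session

There is one attempt and no reset: what is moved stays moved. The work goes in short steps, Python scripts to look and compute and a tool call to move; the robot and the scene stay as the last step left them, time stands still between calls to the robot, and variables do not carry over. Pictures are saved under pics/ and viewed, at most 10 in all, crops included, and the job is handed in when it is done.

Besides the shell and the picture viewer there is one more tool, called after "Emit:" as name(argument=value, ...) on one line, values as JSON. apply_moves: Moves the arm, as the interface text tells. Its arguments: {"type":"object","properties":{"commands":{"type":"array"},"newtons":{"type":"number"}},"required":["commands"]}

```bash
mkdir -p pics; python3 - <<'E'
from bench import readout, eyes
import cv2,numpy as np
s=readout.sense();print(s)
for n in ("scene","top"):
    p,d=eyes.grab_frame(n);cv2.imwrite(f"pics/{n}0.png",p[:,:,::-1]);np.savez(f"{n}0.npz",p=p,d=d)
    print(n,eyes.camera_model(n))
print(eyes.camera_model("wrist"))
E
```

```text
{'clock': 0.0, 'joint_positions': array([ 1.25250697e+00,  3.07559875e-01,  1.50769562e+00,  2.33047856e-05,
        1.32837478e+00, -7.34853246e-02]), 'dq': array([ 0.00075736, -0.00106283, -0.00051644, -0.00210749, -0.00132443,
       -0.00220585]), 'joint_efforts': array([-1.27340678e-03, -4.57557607e+01, -2.51909512e+01, -2.83061781e-04,
        1.31937914e-02,  2.32480275e-06]), 'ee_pos': array([139.14779572, 557.18609914, 230.38015942]), 'tool_rot': array([-2.09390244e-04,  1.22099326e-01,  9.92517363e-01, -9.97122494e-04]), 'force': array([ 0.19421038, -0.39749286, -0.63140628]), 'wrist_torque': array([-0.01972368, -0.01229691, -0.00924015]), 'finger_force': 0.0, 'gripper_width': 0.9991676544901363}
scene {'intrinsics': array([[443.94728125,   0.        , 273.93614198],
       [  0.        , 443.94728125, 204.74111568],
       [  0.        ,   0.        ,   1.        ]]), 'dist_coeffs': array([-0.12093261,  0.        ,  0.        ,  0.        ,  0.        ]), 'T': array([[ 4.66144929e-02,  7.83863744e-01, -6.19180684e-01,
         1.54979552e+03],
       [ 9.98738454e-01, -4.8
[... 753 characters left out ...]
     [ 0.00000000e+00,  0.00000000e+00,  0.00000000e+00,
         1.00000000e+00]])}
{'intrinsics': array([[315.08328442,   0.        , 278.73908771],
       [  0.        , 315.08328442, 211.303548  ],
       [  0.        ,   0.        ,   1.        ]]), 'dist_coeffs': array([0.01624838, 0.        , 0.        , 0.        , 0.        ]), 'tool_from_camera': array([[-1.04299395e-04, -9.63054015e-01, -2.69308285e-01,
         6.78730536e+01],
       [ 9.99999961e-01, -3.10608133e-05, -2.76211888e-04,
         9.59906456e-01],
       [ 2.57642034e-04, -2.69308304e-01,  9.63053981e-01,
        -1.42296695e+02],
       [ 0.00000000e+00,  0.00000000e+00,  0.00000000e+00,
         1.00000000e+00]])}
```

View pics/scene0.png

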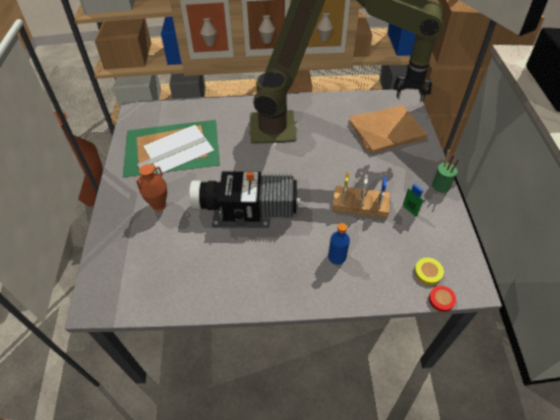

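View pics/top0.png

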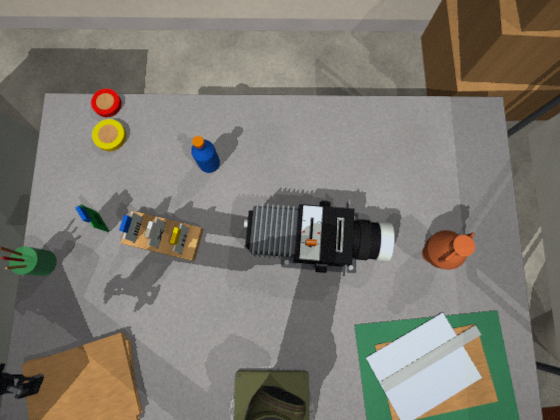

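The scene view shows the spotlight near (245,195), the rack near (360,200) with its blue handle at (383,185), and the vase at the left. In the top view, the lens points right (-y). The blue plate stands in the rack at (127,222), and the green look-alike is at (90,215), outside the rack. The orange paddle is at (311,242) and the slot at about (340,235).

```bash
cat > h.py <<'E'
import numpy as np,cv2
from scipy.spatial.transform import Rotation as R
from bench import readout,eyes
def toolT():
    s=readout.sense();T=np.eye(4);T[:3,:3]=R.from_quat(s["tool_rot"],scalar_first=True).as_matrix();T[:3,3]=s["ee_pos"];return T
def cam(n,TT=None):
    m=eyes.camera_model(n)
    return np.array(m["intrinsics"]),np.array(m["dist_coeffs"]),(np.array(m["T"]) if n!="wrist" else TT@m["tool_from_camera"])
def rays(n,uv,TT=None):
    K,D,T=cam(n,TT);u=cv2.undistortPoints(np.array(uv,float).reshape(-1,1,2),K,D)[:,0]
    return T[:3,3],np.c_[u,np.ones(len(u))]@T[:3,:3].T
def onz(n,uv,z,TT=None):
    o,d=rays(n,uv,TT);return o+d*((z-o[2])/d[:,2])[:,None]
def bydepth(n,uv,dep,TT=None):
    o,d=rays(n,uv,TT);uv=np.array(uv,int).reshape(-1,2);return o+d*dep[uv[:,1],uv[:,0]][:,None]
E
python3 - <<'E'
from h import *
f=np.load("top0.npz");p,d=f["p"],f["d"]
hsv=cv2.cvtColor(p,cv2.COLOR_RGB2HSV)
v,u=np.mgrid[:420,:560];P=bydepth("top",np.c_[u.ravel(),v.ravel()],d).reshape(420,560,3)
def rep(name,m,box):
    x0,y0,x1,y1=box;mm=np.zeros_like(m);mm[y0:y1,x0:x1]=m[y0:y1,x0:x1]&(d[y0:y1,x0:x1]>0)
    q=P[mm];uv=np.c_[u[mm],v[mm]]
    print(name,len(q),"uv",uv.mean(0).round(1),"med",np.median(q,0).round(1),"min",q.min(0).round(1),"max",q.max(0).round(1))
    return q
H,S,V=[hsv[...,i].astype(int) for i in range(3)]
blue=(H>100)&(H<125)&(S>150)&(V>60)
Z=P[...,2]
for n,m,b in (("blue",blue&(Z>110),(115,205,145,245)),("green-l",blue,(70,195,105,235)),("yel",(H>20)&(H<32)&(S>150)&(Z>110),(160,215,195,255)),
  ("white",(S<60)&(V>150)&(Z>110),(143,210,170,245)),("paddle",(H<15)&(S>150)&(Z>150),(295,220,325,260))):
    q=rep(n,m,b)
    if len(q)>10:
        z=q[:,2];t=q[z>np.percentile(z,50)];r=cv2.minAreaRect(t[:,:2].astype(np.float32));print("   rect",np.round(r[0],1),np.round(r[1],1),round(r[2],1),"ztop",np.median(t[:,2]).round(1))
# block top
m=(abs(Z-140)<6)&(u>290)&(u<360)&(v>195)&(v<275)
q=rep("blocktop",m,(285,190,365,280));r=cv2.minAreaRect(q[:,:2].astype(np.float32));print(r)
# rack top
m=(abs(Z-40)<5)&(u>115)&(u<210)&(v>200)&(v<270)
q=rep("rack",m,(110,200,215,270));r=cv2.minAreaRect(q[:,:2].astype(np.float32));print(r)
c=cv2.resize(p[190:285,230:405],None,fx=4,fy=4,interpolation=cv2.INTER_CUBIC);cv2.imwrite("pics/crop1.png",c[:,:,::-1])
E
```

```text
blue 136 uv [125.1 223.4] med [495.3 392.5 151.5] min [474.8 386.6 121.3] max [516.9 404.5 161.1]
   rect [496.  394.7] [11.4 41.9] 77.0 ztop 155.5
green-l 120 uv [ 83.  213.9] med [521.4 510.4 142.3] min [504.4 499.3 109.7] max [542.5 528.5 152.2]
   rect [524.  514.4] [40.3 10.2] 32.9 ztop 145.3
yel 128 uv [175.  235.5] med [464.  257.6 153.1] min [442.7 249.6 119.7] max [485.9 268.8 158.5]
   rect [464.6 259.6] [12.1 43.4] 74.9 ztop 155.5
white 77 uv [148.7 228.5] med [482.1 327.1 155.4] min [443.7 317.6 117.2] max [515.  337.4 159.4]
   rect [479.9 327.9] [11.  40.5] 75.6 ztop 156.9
paddle 52 uv [311.  242.2] med [445.2 -99.6 176.5] min [ 440.  -112.5  151.1] max [453.6 -86.4 182.4]
   rect [447. -99.] [25.7 11.8] 82.8 ztop 177.9
blocktop 3151 uv [323.3 233. ] med [ 475.1 -135.7  140.1] min [ 395.  -232.8  134. ] max [554.  -49.3 146. ]
((474.6957702636719, -138.87142944335938), (187.26376342773438, 150.3285369873047), 85.63526916503906)
rack 1450 uv [165.1 237. ] med [468.5 310.3  39.8] min [410.4 213.2  35. ] max [553.  442.1  45. ]
((480.9087829589844, 327.89501953125), (217.25265502929688, 99.93818664550781), 76.8282699584961)
```

View pics/crop1.png

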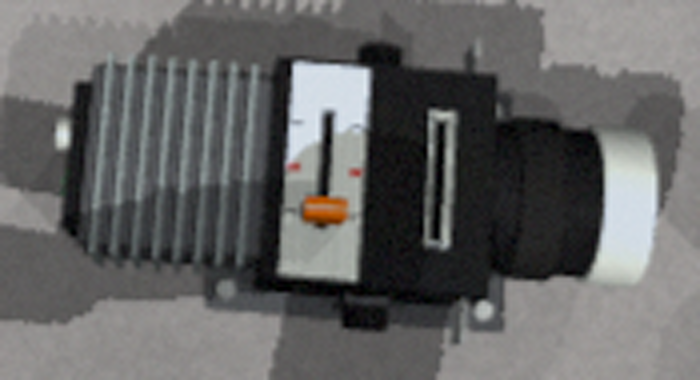

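Heights and sizes match what was given: handle tops are at 156, the rack is 217x100, the block is 150 mm and the paddle top is at 177. The rack's yaw is about -13.1°. Next I move over the blue plate.

Emit:
apply_moves(commands=[[[-0.4,-0.075,0],[0,0,0],1],[[-0.8,-0.15,0],[0,0,0],1],[[-0.8,-0.15,0],[0,0,0],1]])

```text
clock: 0.4
ee_pos: [232.7, 514.7, 230.8]
tool_rot: [0.001, 0.124, 0.992, -0.001]
force: [-0.3, 0.5, -0.6]
gripper_width: 0.999
finger_force: 0.0
```

Emit:
apply_moves(commands=[[[-0.4,-0.075,0],[0,0,0],1],[[-0.8,-0.15,0],[0,0,0],1],[[-0.8,-0.15,0],[0,0,0],1]])

```text
clock: 0.7
ee_pos: [321.6, 474.3, 230.9]
tool_rot: [0.001, 0.125, 0.992, -0.001]
force: [-0.3, -0.2, 1.1]
gripper_width: 1.001
finger_force: 0.0
```

Emit:
apply_moves(commands=[[[-0.4,-0.075,0],[0,0,0],1],[[-0.8,-0.15,0],[0,0,0],1],[[-0.8,-0.15,0],[0,0,0],1]])

```text
clock: 1.0
ee_pos: [410.3, 433.9, 230.9]
tool_rot: [0.001, 0.125, 0.992, -0.0]
force: [-0.1, 0.1, 0.3]
gripper_width: 0.996
finger_force: 0.0
```

Emit:
apply_moves(commands=[[[-0.4,-0.075,0],[0,0,-0.0025],0.7],[[-0.8,-0.15,0],[0,0,-0.0025],0.7],[[-0.8,-0.15,0],[0,0,-0.0025],0.7],[[-0.8,-0.15,0],[0,0,-0.0025],0.7]])

```text
clock: 1.4
ee_pos: [494.2, 394.9, 230.6]
tool_rot: [-0.001, 0.115, 0.993, -0.0]
force: [0.5, 0.1, -0.2]
gripper_width: 0.699
finger_force: 0.0
```

```bash
python3 - <<'E'
from h import *
T=toolT();print(readout.sense()["clock"],T.round(4),readout.sense()["force"])
p,d=eyes.grab_frame("wrist");cv2.imwrite("pics/w1.png",p[:,:,::-1]);np.savez("w1.npz",p=p,d=d,T=T)
hsv=cv2.cvtColor(p,cv2.COLOR_RGB2HSV);H,S,V=[hsv[...,i].astype(int) for i in range(3)]
v,u=np.mgrid[:420,:560];P=bydepth("wrist",np.c_[u.ravel(),v.ravel()],d,T).reshape(420,560,3);Z=P[...,2]
for n,m in (("blue",(H>100)&(H<125)&(S>150)&(V>60)),("yel",(H>20)&(H<32)&(S>150))):
    m&=(abs(Z-156)<4)&(d>0)
    k,l,st,c=cv2.connectedComponentsWithStats(m.astype(np.uint8))
    for i in range(1,k):
        if st[i,4]>200:
            cn=np.c_[u[l==i],v[l==i]];q=onz("wrist",cn,156,T);r=cv2.minAreaRect(q[:,:2].astype(np.float32));print(n,st[i],c[i].round(1),r,np.median(Z[l==i]))
E
```

```text
1.4 [[-9.734000e-01  2.291000e-01 -2.000000e-03  4.941838e+02]
 [ 2.291000e-01  9.734000e-01 -2.000000e-04  3.948881e+02]
 [ 1.900000e-03 -6.000000e-04 -1.000000e+00  2.305516e+02]
 [ 0.000000e+00  0.000000e+00  0.000000e+00  1.000000e+00]] [ 0.51643011  0.11331613 -0.154052  ]
blue [273 193  15  57 800] [279.7 220.8] ((494.995849609375, 396.513427734375), (10.285567283630371, 42.27223587036133), 76.76374816894531) 155.78065015517262
yel [  74  193   27   58 1016] [ 87.3 221.1] ((463.7464904785156, 262.11492919921875), (13.099018096923828, 42.872989654541016), 76.51660919189453) 155.55431992260964
```

View pics/w1.png

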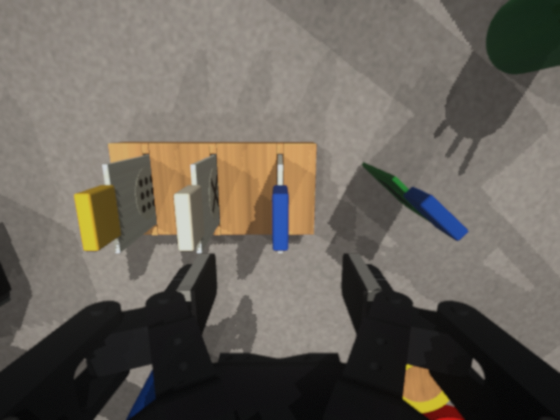

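The wrist view shows the blue handle at (280,221), aligned with the finger gap centred near column 279. White is at (190,220), yellow at (95,220), and the green look-alike is off to the right at (420,205). I descend and grip.

Emit:
apply_moves(commands=[[[0,0.01,0.3],[0,0,0],0.6],[[0,0.01,0.6],[0,0,0],0.6],[[0,0.01,0.8],[0,0,0],0.6],[[0,0.01,0.91],[0,0,0],0.6],[[0,0.01,0.91],[0,0,0],0.6],[[0,0.01,0.91],[0,0,0],0],[[0,0.01,0.91],[0,0,0],0],[[0,0.01,0.91],[0,0,0],0],[[0,0.01,0.91],[0,0,0],0],[[0,0.01,0.91],[0,0,0],0],[[0,0.01,0.91],[0,0,0],0],[[0,0.01,0.91],[0,0,0],0],[[0,0.01,0.91],[0,0,0],0]], newtons=50)

```text
clock: 2.75
ee_pos: [495.7, 396.7, 124.0]
tool_rot: [0.001, 0.114, 0.993, 0.001]
force: [-0.9, -1.4, 6.0]
gripper_width: 0.134
finger_force: 49.9
```

Emit:
apply_moves(commands=[[[0,0,-0.1],[0,0,0],0],[[0,0,-0.25],[0,0,0],0],[[0,0,-0.45],[0,0,0],0],[[0,0,-0.7],[0,0,0],0],[[0,0,-0.85],[0,0,0],0],[[0,0,-0.85],[0,0,0],0]])

```text
clock: 3.35
ee_pos: [496.5, 397.2, 228.0]
tool_rot: [0.003, 0.114, 0.993, 0.002]
force: [0.6, 0.8, -1.5]
gripper_width: 0.132
finger_force: 48.9
```

Emit:
apply_moves(commands=[[[0,0,-0.3],[0,0,0],0],[[0,0,-0.6],[0,0,0],0],[[0,0,-0.6],[0,0,0],0]])

```text
clock: 3.65
ee_pos: [496.8, 397.6, 300.8]
tool_rot: [0.003, 0.114, 0.993, 0.003]
force: [-0.1, 0.1, -1.0]
gripper_width: 0.132
finger_force: 49.4
```

```bash
python3 - <<'E'
from h import *
s=readout.sense();print(s["clock"],s["ee_pos"],s["force"],s["gripper_width"],s["finger_force"])
f=np.load("top0.npz");p=f["p"]
# bright slot rim
g=p.min(2);x0,y0,x1,y1=332,212,348,256
c=(g[y0:y1,x0:x1]>70).astype(np.uint8)
k,l,st,ce=cv2.connectedComponentsWithStats(c)
for i in range(1,k):
    if st[i,4]>30:
        vv,uu=np.where(l==i);q=onz("top",np.c_[uu+x0,vv+y0],147);print(st[i],cv2.minAreaRect(q[:,:2].astype(np.float32)),q.mean(0))
E
```

```text
3.65 [496.84953464 397.55078247 300.80883021] [-0.08085359  0.07976393 -0.98018626] 0.1315948336827043 49.36329782009125
[  4   5   8  36 180] ((470.2795715332031, -177.9776153564453), (18.5679874420166, 93.80847930908203), 88.41358947753906) [ 470.99743887 -178.77007426  147.        ]
```

Emit:
apply_moves(commands=[[[-0.08,-0.4,0],[0,0,0],0],[[-0.16,-0.8,0],[0,0,0],0],[[-0.175,-0.93,0],[0,0,0],0]])

```text
clock: 3.95
ee_pos: [488.1, 278.2, 294.1]
tool_rot: [-0.002, 0.115, 0.993, -0.002]
force: [0.2, -0.0, -2.0]
gripper_width: 0.136
finger_force: 50.0
```

Emit:
apply_moves(commands=[[[-0.08,-0.4,0],[0,0,0],0],[[-0.16,-0.8,0],[0,0,0],0],[[-0.175,-0.93,0],[0,0,0],0]])

```text
clock: 4.25
ee_pos: [483.4, 165.3, 294.5]
tool_rot: [-0.001, 0.116, 0.993, -0.002]
force: [0.4, 0.6, -2.0]
gripper_width: 0.137
finger_force: 50.3
```

Emit:
apply_moves(commands=[[[-0.08,-0.4,0],[0,0,0],0],[[-0.16,-0.8,0],[0,0,0],0],[[-0.175,-0.93,0],[0,0,0],0]])

```text
clock: 4.55
ee_pos: [479.2, 52.5, 294.9]
tool_rot: [-0.001, 0.116, 0.993, -0.001]
force: [0.6, 0.3, -2.5]
gripper_width: 0.132
finger_force: 50.5
```

Emit:
apply_moves(commands=[[[-0.06,-0.3,0],[0,0,-0.008],0],[[-0.12,-0.6,0],[0,0,-0.016],0],[[-0.175,-0.9,0],[0,0,-0.024],0],[[-0.175,-0.93,0],[0,0,-0.024],0],[[-0.175,-0.93,0],[0,0,-0.024],0],[[-0.175,-0.93,0],[0,0,-0.024],0]])

```text
clock: 5.15
ee_pos: [475.0, -56.7, 295.4]
tool_rot: [-0.001, 0.039, 0.999, 0.001]
force: [0.5, -0.1, -1.6]
gripper_width: 0.136
finger_force: 50.5
```

```bash
python3 - <<'E'
from h import *
T=toolT();print(readout.sense()["clock"],T.round(4))
p,d=eyes.grab_frame("wrist");cv2.imwrite("pics/w2.png",p[:,:,::-1]);np.savez("w2.npz",p=p,d=d,T=T)
p,d=eyes.grab_frame("top");np.savez("top2.npz",p=p,d=d)
c=cv2.resize(p[180:290,240:410],None,fx=4,fy=4,interpolation=cv2.INTER_CUBIC);cv2.imwrite("pics/top2.png",c[:,:,::-1])
E
```

```text
5.15 [[-9.969000e-01  7.850000e-02 -1.100000e-03  4.749682e+02]
 [ 7.850000e-02  9.969000e-01  1.400000e-03 -5.666160e+01]
 [ 1.200000e-03  1.300000e-03 -1.000000e+00  2.954389e+02]
 [ 0.000000e+00  0.000000e+00  0.000000e+00  1.000000e+00]]
```

View pics/w2.png

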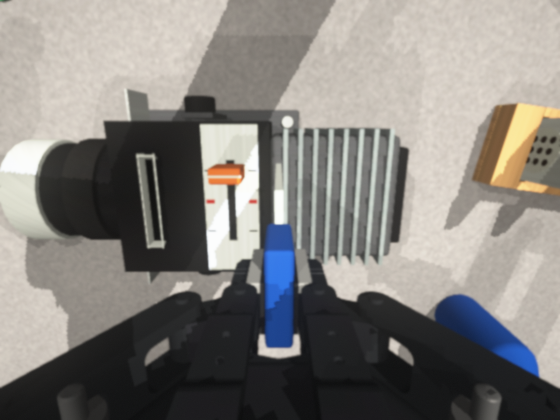

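The wrist view shows the slot rim spanning (138..163, 153..248), the paddle at (225,174), the red marks at (211,202) and (253,202), and the held blue handle at (280,285). Now I measure the slot and the held plate.

```bash
cat > slot.py <<'E'
from h import *
def ang(r):
    b=cv2.boxPoints(r);e=[b[1]-b[0],b[2]-b[1]];e=max(e,key=np.linalg.norm);e=e*np.sign(e[0]);return np.degrees(np.arctan2(e[1],e[0]))
def comp(n,p,mask,box,z,T=None,minA=40):
    x0,y0,x1,y1=box;k,l,st,ce=cv2.connectedComponentsWithStats(mask[y0:y1,x0:x1].astype(np.uint8))
    for i in range(1,k):
        if st[i,4]>=minA:
            vv,uu=np.where(l==i);q=onz(n,np.c_[uu+x0,vv+y0],z,T)[:,:2].astype(np.float32);r=cv2.minAreaRect(q)
            print(n,"bbox",st[i][:5]+[x0,y0,0,0,0],"ctr",np.round(r[0],1),"size",np.round(r[1],1),"yaw",round(ang(r),2),"mean",q.mean(0).round(1))
E
python3 - <<'E'
from slot import *
f=np.load("w2.npz");p,d,T=f["p"],f["d"],f["T"];g=p.min(2);hsv=cv2.cvtColor(p,cv2.COLOR_RGB2HSV);H,S,V=[hsv[...,i].astype(int) for i in range(3)]
print("rim");comp("wrist",p,g>75,(128,148,172,256),147,T)
print("hole");comp("wrist",p,g<40,(143,160,162,243),147,T)
print("paddle");comp("wrist",p,(H<15)&(S>140)&(V>180),(195,155,250,195),177,T)
print("red");comp("wrist",p,((H<6)|(H>174))&(S>120),(200,194,265,210),140,T,5)
print("panel");comp("wrist",p,(S<60)&(V>120),(196,118,264,275),140,T,800)
# depth check on block top and rim
for uv in ((120,200),(185,160),(150,154),(155,245)): print(uv,bydepth("wrist",[uv],d,T).round(1))
# held plate in tool frame: strip and handle top
K=eyes.camera_model("wrist");
print("plate rows in px (bright strip near col 279)")
for r in (170,180,190,200,210,220): 
    c=np.where(g[r,268:292]>95)[0]; print(r,(c+268)[[0,-1]] if len(c) else None,p[r,272:290].min(1),np.median(d[r,277:282]))
E
```

```text
rim
wrist bbox [ 136  153   30   96 1224] ctr [ 470.2 -176.7] size [19.  92.6] yaw -4.56 mean [ 469.  -178.2]
hole
wrist bbox [146 160  14  79 409] ctr [ 468.3 -174.8] size [ 4.9 75.8] yaw -4.41 mean [ 466.6 -174.7]
wrist bbox [157 160   5  47 142] ctr [ 452.6 -165.8] size [ 3.6 43.7] yaw -10.27 mean [ 446.8 -164.2]
paddle
wrist bbox [208 168  33   7 218] ctr [441.9 -98.7] size [26.5  5. ] yaw 85.53 mean [441.9 -98.8]
wrist bbox [209 179  30   5 140] ctr [ 450.2 -100.1] size [24.2  3.4] yaw 85.51 mean [ 450.2 -100.6]
red
wrist bbox [207 200   7   3  18] ctr [ 474.7 -122.6] size [5.8 2. ] yaw 85.49 mean [ 474.8 -122.5]
wrist bbox [250 200   6   3  17] ctr [478.  -81.5] size [4.9 2. ] yaw 85.49 mean [478.  -81.3]
panel
wrist bbox [ 199  124   61  146 6662] ctr [ 476.4 -101.8] size [ 53.9 144.5] yaw -4.75 mean [ 470.5 -101.8]
(120, 200) [[ 467.  -209.1  139.8]]
(185, 160) [[ 433.6 -140.3  140.5]]
(150, 154) [[ 425.7 -171.8  140.5]]
(155, 245) [[ 513.5 -181.3  146. ]]
plate rows in px (bright strip near col 279)
170 [273 291] [ 85 102 122 150 176 187 190 190 183 162 147 169 197 209 202 174 136 114] 213.25523
180 [273 291] [ 81  96 128 165 185 190 191 191 189 180 165 176 199 210 204 175 139 121] 176.17067
190 [273 291] [ 89 122 172 215 231 233 233 233 234 233 228 213 206 206 196 163 125 111] 149.97014
200 [273 291] [ 88 135 204 242 249 251 251 251 251 250 247 232 215 210 198 165 127 112] 150.28328
210 [273 291] [ 84 127 198 240 249 250 250 250 250 250 246 232 214 209 196 163 129 116] 152.37938
220 [273 291] [ 81 114 180 236 248 250 250 250 250 250 247 236 221 211 198 162 124 111] 153.06468
```

View pics/top2.png

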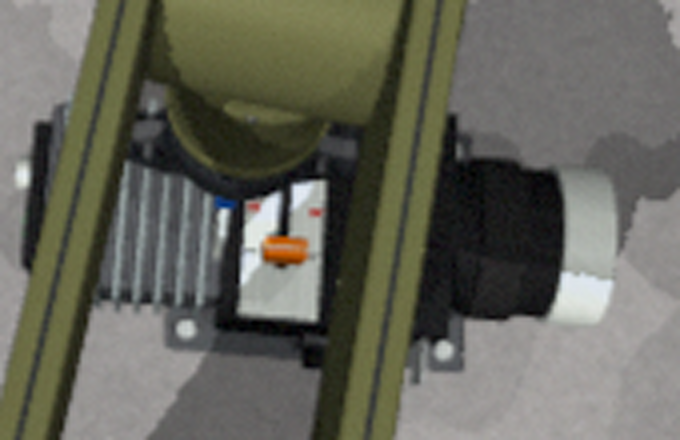

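The top view is blocked by the arm: only the paddle at crop (285,248) is visible. The slot comes to about (470.3,-177.5), yaw -4.5°, consistent between the red marks, the rim and the earlier top view. Now I check the held plate's offset and tilt from its visible edge.

```bash
python3 - <<'E'
from h import *
f=np.load("w2.npz");p,d,T=f["p"],f["d"],f["T"]
g=p.min(2).astype(int)
I=np.eye(4)
for r in range(160,226,3):
    dd=d[r,268:292];ok=np.where((dd>100)&(dd<262))[0]
    if len(ok)==0: continue
    c=ok+268;cm=(c[0]+c[-1])/2
    q=bydepth("wrist",np.c_[c,np.full(len(c),r)],d,I)
    print(r,c[0],c[-1],"tool xyz med",np.median(q,0).round(1),"ymid",((q[0]+q[-1])/2).round(1)[1])
E
```

```text
166 276 280 tool xyz med [37.2  0.3 91.4] ymid 0.3
169 276 280 tool xyz med [37.2  0.3 75.8] ymid 0.3
172 275 281 tool xyz med [37.1  0.4 62.2] ymid 0.4
175 275 281 tool xyz med [37.2  0.4 49.3] ymid 0.4
178 275 281 tool xyz med [37.1  0.4 38.8] ymid 0.4
181 275 281 tool xyz med [37.2  0.5 28.5] ymid 0.5
184 275 282 tool xyz med [37.2  1.  19.8] ymid 0.7
187 275 282 tool xyz med [37.3  0.8 11.4] ymid 0.8
190 275 282 tool xyz med [37.1  0.8  4.8] ymid 0.8
193 275 282 tool xyz med [35.8  0.8  4.3] ymid 0.8
196 275 282 tool xyz med [34.3  0.8  4.4] ymid 0.8
199 275 282 tool xyz med [32.9  0.8  4.1] ymid 0.8
202 275 282 tool xyz med [31.4  0.8  4. ] ymid 0.8
205 275 282 tool xyz med [29.9  0.8  4.1] ymid 0.8
208 275 282 tool xyz med [28.4  0.8  4.3] ymid 0.8
211 275 282 tool xyz med [26.9  0.8  4.1] ymid 0.8
214 275 282 tool xyz med [25.3  0.8  4.7] ymid 0.7
217 275 282 tool xyz med [23.9  0.8  4.1] ymid 0.8
220 275 282 tool xyz med [22.4  0.8  4.2] ymid 0.8
223 275 282 tool xyz med [20.7  0.8  4.5] ymid 0.8
```

The plate hangs true, with about (-0.8,+0.5) mm offset and the foot 114 mm below the TCP. I raise it to clear the paddle and cross over above the slot.

Emit:
apply_moves(commands=[[[0,0,-0.1],[0,0,0],0],[[-0.01,-0.3,-0.1],[0,0,0],0],[[-0.02,-0.6,-0.1],[0,0,0],0],[[-0.033,-0.85,-0.1],[0,0,0],0],[[-0.033,-1.0,-0.1],[0,0,0],0],[[-0.033,-1.0,0.0],[0,0,0],0],[[-0.033,-1.0,0.15],[0,0,0],0],[[-0.033,-1.0,0.17],[0,0,0],0],[[-0.033,-1.0,0.17],[0,0,0],0],[[-0.033,-1.0,0.17],[0,0,0],0],[[-0.033,-1.0,0.17],[0,0,0],0]])

```text
clock: 6.35
ee_pos: [470.4, -177.4, 276.6]
tool_rot: [0.001, 0.039, 0.999, -0.0]
force: [0.0, 0.5, -2.3]
gripper_width: 0.133
finger_force: 50.4
```

```bash
python3 - <<'E'
from slot import *
T=toolT();print(readout.sense()["clock"],T.round(4),readout.sense()["force"])
p,d=eyes.grab_frame("wrist");np.savez("w3.npz",p=p,d=d,T=T)
cv2.imwrite("pics/w3.png",cv2.resize(p[100:250,200:360],None,fx=4,fy=4,interpolation=cv2.INTER_CUBIC)[:,:,::-1])
I=np.eye(4)
for r in range(140,192,4):
    dd=d[r,262:300];c=np.where((dd>100)&(dd<262))[0]+262
    if len(c): q=bydepth("wrist",np.c_[c,np.full(len(c),r)],d,I);print(r,c[0],c[-1],np.median(q,0).round(1),((q[0]+q[-1])/2).round(1)[1])
E
```

```text
6.35 [[-9.970000e-01  7.740000e-02  1.600000e-03  4.704116e+02]
 [ 7.740000e-02  9.970000e-01 -6.000000e-04 -1.773715e+02]
 [-1.600000e-03 -5.000000e-04 -1.000000e+00  2.766133e+02]
 [ 0.000000e+00  0.000000e+00  0.000000e+00  1.000000e+00]] [ 6.93912952e-04  5.12053955e-01 -2.30611907e+00]
164 276 280 [ 37.1   0.3 103.7] 0.3
168 276 280 [37.2  0.3 80.5] 0.3
172 275 281 [37.1  0.4 62.4] 0.4
176 275 281 [37.2  0.4 45.5] 0.4
180 275 281 [37.3  0.5 31.4] 0.5
184 275 282 [37.3  0.7 19.3] 0.7
188 275 282 [37.1  0.8  9.5] 0.8
```

View pics/w3.png

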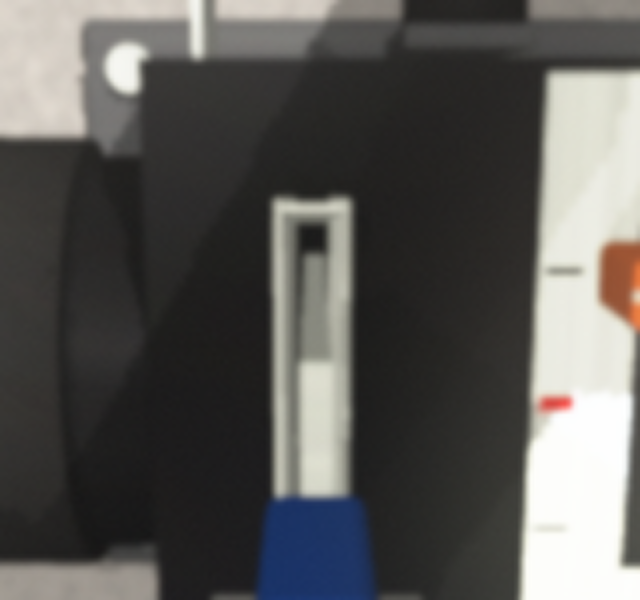

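The crop shows the slot rim centred at crop column 312, the plate strip at 314.5 and the plate foot inside the rim's outline. Only a -0.3 mm y and about +0.8 mm tool-x correction is needed. I descend gently.

Emit:
apply_moves(commands=[[[0.007,-0.003,0],[0,0,0],0],[[0.007,-0.003,0.05],[0,0,0],0],[[0.007,-0.003,0.1],[0,0,0],0],[[0.007,-0.003,0.14],[0,0,0],0],[[0.007,-0.003,0.18],[0,0,0],0],[[0.007,-0.003,0.22],[0,0,0],0],[[0.007,-0.003,0.26],[0,0,0],0],[[0.007,-0.003,0.3],[0,0,0],0],[[0.007,-0.003,0.3],[0,0,0],0],[[0.007,-0.003,0.3],[0,0,0],0]])

```text
clock: 7.4
ee_pos: [468.9, -177.9, 239.6]
tool_rot: [-0.0, 0.039, 0.999, 0.0]
force: [0.3, 0.5, -1.1]
gripper_width: 0.132
finger_force: 50.5
```

Emit:
apply_moves(commands=[[[0,0,0.05],[0,0,0],0],[[0,0,0.1],[0,0,0],0],[[0,0,0.15],[0,0,0],0],[[0,0,0.2],[0,0,0],0],[[0,0,0.25],[0,0,0],0],[[0,0,0.3],[0,0,0],0],[[0,0,0.35],[0,0,0],0],[[0,0,0.4],[0,0,0],0],[[0,0,0.45],[0,0,0],0],[[0,0,0.5],[0,0,0],0],[[0,0,0.55],[0,0,0],0],[[0,0,0.6],[0,0,0],0],[[0,0,0.63],[0,0,0],0],[[0,0,0.63],[0,0,0],0],[[0,0,0.63],[0,0,0],0]])

```text
clock: 8.9
ee_pos: [469.0, -178.0, 164.1]
tool_rot: [0.0, 0.039, 0.999, -0.0]
force: [-0.2, 0.2, -2.2]
gripper_width: 0.133
finger_force: 50.5
```

Emit:
apply_moves(commands=[[[0,0,0.02],[0,0,0],0],[[0,0,0.035],[0,0,0],0],[[0,0,0.05],[0,0,0],0],[[0,0,0.06],[0,0,0],0],[[0,0,0.07],[0,0,0],0],[[0,0,0.075],[0,0,0],0],[[0,0,0.075],[0,0,0],0],[[0,0,0.075],[0,0,0],0]])

```text
clock: 9.7
ee_pos: [468.9, -178.0, 156.0]
tool_rot: [0.0, 0.039, 0.999, -0.0]
force: [-2.3, 1.2, 4.4]
gripper_width: 0.135
finger_force: 51.7
```

Foot contact at the expected height (156.0). I release and rise.

Emit:
apply_moves(commands=[[[0,0,0.075],[0,0,0],0.2],[[0,0,0.075],[0,0,0],0.4],[[0,0,0.075],[0,0,0],0.4],[[0,0,0.07],[0,0,0],0.4],[[0,0,0],[0,0,0],0.4],[[0,0,-0.2],[0,0,0],0.4],[[0,0,-0.45],[0,0,0],0.4],[[0,0,-0.65],[0,0,0],0.4],[[0,0,-0.65],[0,0,0],0.4],[[0,0,-0.65],[0,0,0],0.4]])

```text
clock: 10.7
ee_pos: [469.2, -178.1, 234.0]
tool_rot: [0.001, 0.039, 0.999, -0.0]
force: [0.1, -0.4, -0.0]
gripper_width: 0.399
finger_force: 0.0
```

```bash
python3 - <<'E'
from slot import *
s=readout.sense();T=toolT();print(s["clock"],s["ee_pos"],s["joint_positions"],s["force"])
p,d=eyes.grab_frame("wrist");np.savez("w4.npz",p=p,d=d,T=T);cv2.imwrite("pics/w4.png",p[:,:,::-1])
v,u=np.mgrid[:420,:560];P=bydepth("wrist",np.c_[u.ravel(),v.ravel()],d,T).reshape(420,560,3)
hsv=cv2.cvtColor(p,cv2.COLOR_RGB2HSV);H,S,V=[hsv[...,i].astype(int) for i in range(3)]
m=(H>100)&(H<125)&(S>150)&(V>40)&(d>0)&(u>240)&(u<320)
q=P[m];print("handle n",len(q),"z hi",np.percentile(q[:,2],[50,90,98]).round(1))
# shoulder of plate should be z=152
m=(abs(u-279)<3)&(v>150)&(v<215)&(d>0);
for r in range(150,216,8): print(r,P[r,279].round(1))
print("paddle");comp("wrist",p,(H<15)&(S>140)&(V>150),(320,100,470,250),177,T)
E
```

```text
10.7 [ 469.22050019 -178.09827262  234.02918881] [-4.46923001e-01  2.01404883e-01  1.65027384e+00 -3.35395890e-05
  1.28782890e+00 -1.93944424e+00] [ 0.07730369 -0.41237482 -0.00445405]
handle n 1278 z hi [187.6 188.4 189. ]
150 [ 421.  -173.4  140.4]
158 [ 426.1 -173.8  146.7]
166 [ 432.  -174.2  145.7]
174 [ 437.1 -174.6  150.6]
182 [ 442.5 -175.   152.7]
190 [ 448.  -175.5  154.3]
198 [ 447.7 -175.4  180.6]
206 [ 451.2 -175.7  187. ]
214 [ 456.4 -176.1  186.9]
paddle
wrist bbox [365 169  47  27 728] ctr [ 443.5 -105.9] size [29.3 16.8] yaw 85.44 mean [ 442.3 -105.9]
```

View pics/w4.png

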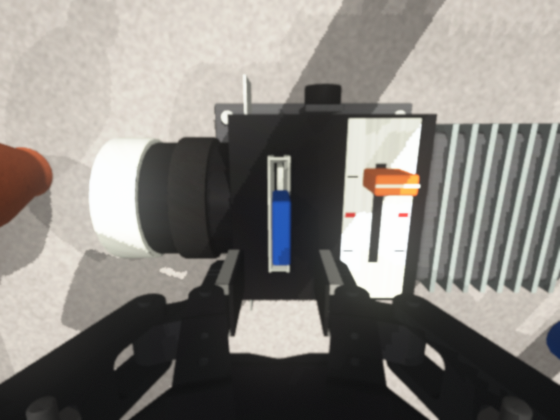

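The wrist view shows the blue plate seated in the slot (handle top at z=188, fully home) at (280,230). The paddle is still shut at (390,183), with the red marks at (350,215) and (404,215). Next I move over the paddle and turn 90°.

Emit:
apply_moves(commands=[[[0.08,0.2,0],[0,0,0.02],0.4],[[0.16,0.4,0],[0,0,0.04],0.4],[[0.245,0.634,0],[0,0,0.06],0.4],[[0.245,0.634,0],[0,0,0.08],0.45],[[0.245,0.634,0],[0,0,0.1],0.45],[[0.245,0.634,0],[0,0,0.12],0.45],[[0.245,0.634,0],[0,0,0.14],0.45],[[0.245,0.634,0],[0,0,0.16],0.45],[[0.245,0.634,0],[0,0,0.18],0.45],[[0.245,0.634,0],[0,0,0.2],0.45],[[0.245,0.634,0],[0,0,0.22],0.45],[[0.245,0.634,0],[0,0,0.24],0.45],[[0.245,0.634,0],[0,0,0.25],0.45],[[0.245,0.634,0],[0,0,0.25],0.45],[[0.245,0.634,0],[0,0,0.25],0.45],[[0.245,0.634,0],[0,0,0.25],0.45]])

```text
clock: 12.35
ee_pos: [445.2, -99.7, 232.6]
tool_rot: [-0.001, 0.734, 0.679, -0.0]
force: [0.1, 0.0, 0.8]
gripper_width: 0.452
finger_force: 0.0
```

```bash
python3 - <<'E'
from slot import *
s=readout.sense();T=toolT();print(s["clock"],T.round(4),s["joint_positions"].round(2))
p,d=eyes.grab_frame("wrist");np.savez("w5.npz",p=p,d=d,T=T);cv2.imwrite("pics/w5.png",p[:,:,::-1])
v,u=np.mgrid[:420,:560];P=bydepth("wrist",np.c_[u.ravel(),v.ravel()],d,T).reshape(420,560,3)
hsv=cv2.cvtColor(p,cv2.COLOR_RGB2HSV);H,S,V=[hsv[...,i].astype(int) for i in range(3)]
m=(H<18)&(S>130)&(V>120)&(P[...,2]>173)&(P[...,2]<182)
comp("wrist",p,m,(200,120,360,320),177,T)
comp("wrist",p,m,(200,120,360,320),177-T[2,3],np.diag([1,1,-1,1.])@np.eye(4)) if 0 else None
comp("wrist",p,((H<6)|(H>174))&(S>120)&(abs(P[...,2]-140)<4),(200,60,400,330),140,T,6)
E
```

```text
12.35 [[ 7.710000e-02  9.970000e-01 -1.200000e-03  4.451680e+02]
 [ 9.970000e-01 -7.710000e-02  4.000000e-04 -9.967150e+01]
 [ 3.000000e-04 -1.200000e-03 -1.000000e+00  2.325666e+02]
 [ 0.000000e+00  0.000000e+00  0.000000e+00  1.000000e+00]] [-0.31  0.14  1.73 -0.    1.27 -0.24]
wrist bbox [270 209  10  41 317] ctr [442.5 -98.2] size [28.   5.8] yaw 84.13 mean [442.6 -98.2]
wrist bbox [281 209  10  41 310] ctr [450.3 -98.8] size [28.   5.8] yaw 87.1 mean [450.3 -98.7]
wrist bbox [318 186   4   8  27] ctr [477.9 -81.6] size [5.4 2.3] yaw 87.5 mean [477.9 -81.4]
wrist bbox [316 237   4   8  29] ctr [ 474.6 -122.7] size [5.9 2.4] yaw 87.37 mean [ 474.6 -122.6]
```

View pics/w5.png

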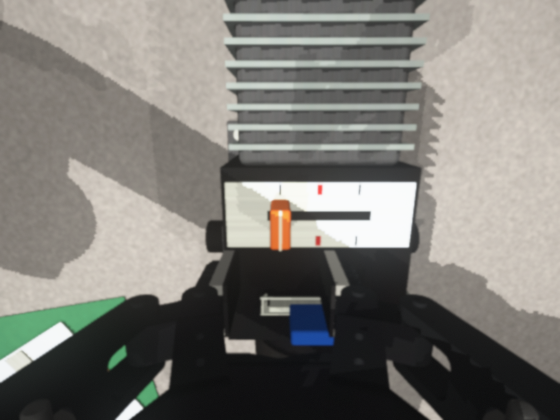

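The view shows the paddle at (280,225), centred between the fingers (232..328), with the red marks at (319,190) and (318,240). The blue plate is at (310,325), clear of the fingers. I descend and grip.

Emit:
apply_moves(commands=[[[0.003,0.004,0.2],[0,0,0],0.45],[[0.003,0.004,0.4],[0,0,0],0.45],[[0.003,0.004,0.55],[0,0,0],0.45],[[0.003,0.004,0.65],[0,0,0],0.45],[[0.003,0.004,0.7],[0,0,0],0.45],[[0.003,0.004,0.7],[0,0,0],0.45],[[0.003,0.004,0.7],[0,0,0],0.45]])

```text
clock: 13.1
ee_pos: [446.5, -99.6, 149.5]
tool_rot: [0.0, 0.734, 0.679, 0.0]
force: [1.1, -0.7, 0.2]
gripper_width: 0.45
finger_force: 0.0
```

Emit:
apply_moves(commands=[[[0,0,0],[0,0,0],0.3],[[0,0,0],[0,0,0],0.2],[[0,0,0],[0,0,0],0.1],[[0,0,0],[0,0,0],0],[[0,0,0],[0,0,0],0],[[0,0,0],[0,0,0],0],[[0,0,0],[0,0,0],0]], newtons=40)

```text
clock: 13.8
ee_pos: [445.9, -99.6, 149.9]
tool_rot: [0.0, 0.734, 0.679, -0.0]
force: [-2.3, 0.2, 5.4]
gripper_width: 0.156
finger_force: 41.6
```

Emit:
apply_moves(commands=[[[0,0.02,0],[0,0,0],0],[[0,0.04,0],[0,0,0],0],[[0,0.06,0],[0,0,0],0],[[0,0.08,0],[0,0,0],0],[[0,0.1,0],[0,0,0],0],[[0,0.12,0],[0,0,0],0],[[0,0.14,0],[0,0,0],0],[[0,0.16,0],[0,0,0],0],[[0,0.18,0],[0,0,0],0],[[0,0.2,0],[0,0,0],0],[[0,0.215,0],[0,0,0],0],[[0,0.23,0],[0,0,0],0],[[0,0.24,0],[0,0,0],0],[[0,0.245,0],[0,0,0],0],[[0,0.245,0],[0,0,0],0],[[0,0.245,0],[0,0,0],0],[[0,0.245,0],[0,0,0],0]])

```text
clock: 15.5
ee_pos: [473.5, -101.7, 149.9]
tool_rot: [-0.001, 0.734, 0.679, -0.001]
force: [-5.1, -0.7, 8.9]
gripper_width: 0.152
finger_force: 42.1
```

```bash
python3 - <<'E'
from slot import *
s=readout.sense();T=toolT();print(s["clock"],s["ee_pos"],s["force"],s["gripper_width"],s["finger_force"])
p,d=eyes.grab_frame("wrist");np.savez("w6.npz",p=p,d=d,T=T);cv2.imwrite("pics/w6.png",p[:,:,::-1])
v,u=np.mgrid[:420,:560];P=bydepth("wrist",np.c_[u.ravel(),v.ravel()],d,T).reshape(420,560,3)
hsv=cv2.cvtColor(p,cv2.COLOR_RGB2HSV);H,S,V=[hsv[...,i].astype(int) for i in range(3)]
print("paddle");comp("wrist",p,(H>3)&(H<18)&(S>130)&(V>120)&(P[...,2]>172)&(P[...,2]<183),(200,60,360,320),177,T,20)
print("red");comp("wrist",p,((H<6)|(H>174))&(S>120)&(abs(P[...,2]-140)<5),(180,40,400,330),140,T,5)
E
```

```text
15.5 [ 473.45826467 -101.74475551  149.85474074] [-5.14975439 -0.73768719  8.85414847] 0.15245629495737925 42.053698897361755
paddle
wrist bbox [ 263  260   33   60 1531] ctr [474.  -98.5] size [26.8 13. ] yaw 85.27 mean [474.  -98.4]
red
wrist bbox [281 216   6  14  84] ctr [477.8 -81.5] size [6.9 2.5] yaw 85.64 mean [477.8 -81.5]
```

View pics/w6.png

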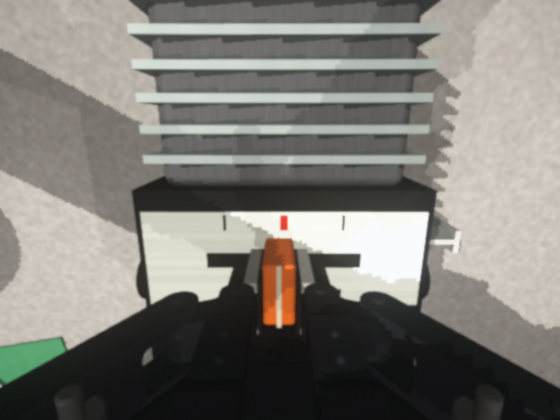

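The view shows the paddle line at (279,295), just short of the red mark at (284,222): about 2.4 mm to go by both measurements.

Emit:
apply_moves(commands=[[[0,0.007,0],[0,0,0],0],[[0,0.014,0],[0,0,0],0],[[0,0.021,0],[0,0,0],0],[[0,0.021,0],[0,0,0],0],[[0,0.021,0],[0,0,0],0],[[0,0.021,0],[0,0,0],0],[[0,0.021,0],[0,0,0],0]])

```text
clock: 16.25
ee_pos: [475.8, -101.9, 149.9]
tool_rot: [-0.001, 0.734, 0.679, -0.001]
force: [-6.6, 0.1, 8.9]
gripper_width: 0.153
finger_force: 42.1
```

```bash
python3 - <<'E'
from slot import *
s=readout.sense();T=toolT();print(s["clock"],s["ee_pos"],s["force"],s["gripper_width"],s["finger_force"])
p,d=eyes.grab_frame("wrist")
v,u=np.mgrid[:420,:560];P=bydepth("wrist",np.c_[u.ravel(),v.ravel()],d,T).reshape(420,560,3)
hsv=cv2.cvtColor(p,cv2.COLOR_RGB2HSV);H,S,V=[hsv[...,i].astype(int) for i in range(3)]
comp("wrist",p,(H>3)&(H<18)&(S>130)&(V>120)&(P[...,2]>172)&(P[...,2]<183),(200,60,360,320),177,T,20)
comp("wrist",p,((H<6)|(H>174))&(S>120)&(abs(P[...,2]-140)<5),(180,40,400,330),140,T,5)
E
```

```text
16.25 [ 475.80481422 -101.90145645  149.86042372] [-6.61876484  0.10282435  8.87270532] 0.15345666420592385 42.09071159362793
wrist bbox [ 263  260   33   60 1537] ctr [476.4 -98.6] size [26.8 13. ] yaw 85.19 mean [476.4 -98.5]
wrist bbox [276 216   6  14  81] ctr [477.6 -81.5] size [6.9 2.5] yaw 85.56 mean [477.6 -81.5]
```

```bash
python3 -c "from bench import job_done; print(job_done())"
```

```text
the job is handed in; nothing more can be done
None
```

The blue plate is fully home in the slot and released, and I handed the job in at about 16 s with the gripper still holding the shutter paddle at the red halfway mark. The paddle sits within about 0.1 mm of the mark, and the 6.6 N push matches the spring at half travel.

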